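Shift the herb mill into third through its H-shaped gate

ROBOT

A 6-joint arm with a two-finger parallel gripper is mounted at the origin on a cart in front of the work surface, level with it; the furniture and walls round the work are solid. World frame = base frame: x ahead of the robot, y to its left, z up, the work surface at z = 0. Lengths are in m, angles in rad, forces in N, time in s.
With the tool pointing down it reaches from about 0.4 to 0.825 m from the base axis. Payload 7 kg.
Tool frame: the origin (TCP) lies midway between the tips of the shut fingers; the grasp point (between the pads) lies 19 mm behind it; z points along the fingers, y is the line along which they close (so a half turn about z gives the same grasp; the last joint's range is limited). The gripper opens to 88 mm and grips with 3 to 60 N. Pads are 19 mm wide; open, the fingers measure 130 mm over their backs; the gripper's body (78 mm by 193 mm) begins 47 mm behind the grasp point.
Start: joints at [1.402, 0.359, 0.012, 0, -1.224, -0.288], TCP at [0.298, 0.606, 0.227] pointing down, gripper open.
Joint ranges: [-3.07, 3.07], [-1.43, 2.12], [-1.02, 1.25], [-3.03, 1.67], [-3.05, -0], [-3.03, 3.03]. Speed limits (rad/s): [2.39, 2.39, 3.01, 3.14, 3.14, 3.14].

INTERFACE

Orientations are given as [roll, pitch, yaw] about the fixed x, y, z axes, in that order (R = Rz(yaw) Ry(pitch) Rx(roll)).
In Python, from station import get_state, grab_frame, calibration, job_done, boxes_of, regions_of, spot_point gives the robot as it stands. The module is installed in compiled form; this text tells all that it offers.
- The arm moves only by the tool arm_command, never from a script. Its argument "commands" is a list of rows, each an object of numbers: "tx", "ty", "tz": the shift along the tool's x, y, z each as a share of 25 cm, from -1 to 1; "twist": the turn about the tool's z as a share of 180 degrees, from -1 to 1. A call has exactly 8 rows; each row is the pose to reach, as a shift and turn from the pose commanded when the call began, along the tool's axes at that moment, turning the shorter way round; what a row does not reach only later rows make up. A row lasts 1/12 s, in which the tool goes at most 41.7 mm and 7.16 degrees, less where a joint would pass 70% of its speed; a pose out of reach is approached as far as the arm can. A call with a number of a shift or a turn outside -1 to 1 is refused whole. A call with a gripper value outside its range is refused whole. "claw" is the opening, from 0 (shut) to 1 (fully open), set as the call begins (left out, the last holds). The fingers move at their own pace and stop on an object; "grip_force" is the grip in N (left out, the last holds). Time passes only in rows, so rows that repeat a pose let the fingers close, or fill a call up. It gives the time, the measured TCP pose, the force, the opening and the grip force at its end, in the units of the state.
- get_state(): the state, without advancing time (a new reading comes with each control period).
- grab_frame(name): name is "scene" or "top" or "wrist"; returns the picture (400x640x3 uint8, red, green, blue); there is no depth.
- calibration(name): a dict with "camera_matrix" (3x3 intrinsics, pixels), "extrinsics" (4x4, takes a point from camera to world coordinates). Camera axes: x right, y down, z forward; pixel columns grow to the right and rows downward; lengths in m; the calibration is good to about 2 mm. A picture is of the moment at which its call begins: read the wrist's pose just before it. calibration takes no time and is no camera call; for the wrist camera it gives the pose at the moment of the call.
- job_done(): hands the job in; it is judged then, once.
Trained networks look in the newest picture that a camera, given by its name, has taken for a name from the list of things; names that differ only in an ending like _2 or _b are one class to them, and where a whole thing is asked for, a point or a joint stands for the part that bears it (a point fixed in the world has none). Each returns a list of dicts, best first, with "score" (0 to 1); they miss things now and then, are a little off and sometimes report something else, mostly with a low value. They report only what shows in the picture. A call takes as long as a camera call.
- boxes_of(query, camera): "rect" ([left, top, right, bottom] in pixels, round what is visible of it).
- regions_of(query, camera): "region" (400x640 bool, what is visible of it) and "rect" ([left, top, right, bottom] in pixels, round what is visible of it).
- spot_point(query, camera): "uv" ([column, row] in pixels: a listed point, or the origin of a listed thing).
The state is a dict: "t": time; "q": joint angles; "qd": joint speeds; "joint_efforts": joint torques, N m; "eef_pos": TCP position; "ee_rot": TCP orientation; "force": force on the tool from outside, world axes, zero at the start; "moment": the same for the moment, N m; "width": finger opening in m; "gripper_force": force on a finger pad.
Only numpy, scipy, OpenCV 4.12 (cv2) and the standard library are available. Lean on these libraries where they do the work, as an engineer would, in place of code of your own. Each camera call takes 0.05 s, during which the arm holds its last target. There are 200 camera calls.

TASK

The gearstick of the bench herb mill stands in the near-left slot of its H-shaped gate; shift the mill into third: with closed fingers push the ball knob forward to the crossing channel, across to the right, and then forward until the stick is fully home in the far-right slot. Only push the knob from outside with the fingers, never grip it or put it between them, do not force the stick against the gate, and leave the things standing round the mill where they are. Leave the stick there and take the hand away.

Things in the scene. Friction and masses are not known exactly. Their poses are not given: they have to be found in the camera images.
- mill: White bench herb mill, fixed; casing 340 x 150 x 88 mm, x -75 to +265, y -75 to +75 mm from the origin, which lies on the table below the gate's centre. Own x points forward (away from the operator), y left, z up; yaw within 0.35 rad of the robot's frame. Lidded steel grinding drum on its rear: centre x = 185 mm, radius 65, top 149 mm. Steel gate plate on its front part.
- gate (a point): Centre of the H gate, at the plate's top, 88 mm above the mill's origin (plate 9 mm thick). Axes as the mill's. Two lanes along x, centred at y = +18 (left) and -18 mm (right), 18 mm wide, x -30.5 to +30.5 mm; crossing channel along y at x = 0, 18 mm wide. Slots: first far left, second near left, third far right, fourth near right. Tongues between the lanes have half-round ends.
- knob (a point): Centre of the black 36 mm ball knob on the gearstick (9 mm steel rod). Pivot 10.5 mm above the mill's origin, knob 155 mm from it. In the mill's frame knob x = 155 sin(fore) cos(across), y = -155 sin(across), mm; z 165 upright, about 150 in a slot. Crossing channel: x = 0, +-8. Right lane: y -27 to -45, middle -37. Home in third: x about +50. 50 mm bare rod below the knob. z axis along the stick.
- shift_fore (a joint): Fore-and-aft tilt of the stick, rad: 0 upright (crossing channel), positive forward, about +0.33 home in a far slot, -0.33 home in a near slot. Starts between -0.30 and -0.20, in the near-left slot. Moves with 1 to 2 N at the knob and stays where it is left; no spring.
- shift_across (a joint): Sideways tilt of the stick, rad: 0 upright, positive to the right (mill's -y), about +0.24 in the middle of the right lane, -0.24 in the left lane, stopped by the gate at about 0.29 either way. Moves with 1 to 2 N at the knob and stays where it is left; no spring.
- jar: Loose tall glass jar with a red lid, 80 mm diameter, 141 mm high, left of the mill beyond the gate; origin at the centre of its underside. Leave it alone.
- weight: Loose brass balance weight, 34 mm diameter, 44 mm high, left of the gate; origin at the centre of its underside. Leave it alone.
- mortar: Loose brass mortar, 93 mm diameter, 84 mm high, right of the mill beyond the gate; origin at the centre of its underside. Leave it alone.
- packet: Loose paper packet tied with twine, 82 x 107 x 46 mm, right of the gate; origin at the centre of its underside. Leave it alone.

How it is judged:
On the way, in this order (a step that is already met when the one before it is completed fails the run):
1. the stick is out of the near-left slot, in the crossing channel (value of joint shift_fore between -0.1 and 0.1 rad), for 0.05 s.
2. the stick has crossed to the right-hand half of the crossing channel (value of joint shift_across above 0.1 rad and value of joint shift_fore between -0.22 and 0.22 rad), for 0.05 s.
At the end, for the whole second after the job is handed in: The gearstick rests in the far-right slot, tilted forward more than 0.27 rad (home is about 0.33) and right more than 0.14 rad, and the jar, weight, mortar and packet are within 15 mm of where they stood (value of joint shift_fore above 0.27 rad and value of joint shift_across above 0.14 rad and velocity of joint shift_fore between -0.05 and 0.05 rad/s and velocity of joint shift_across between -0.05 and 0.05 rad/s and distance of each of jar, weight, mortar, packet from where it was at the start of the episode below 0.015 m); the robot touches nothing.
It fails at once if the knob or the stick is taken between the fingers (x of the grasp point in the frame of knob between -0.015 and 0.015 m and y of the grasp point in the frame of knob between -0.015 and 0.015 m and z of the grasp point in the frame of knob below 0.022 m).
It fails at once if the stick or the mill is forced (more than 45 N from the robot) (contact force between any of the arm, the fingers and mill above 45 N).
It fails at once if a bystander is moved more than 15 mm or lifted (distance of any of jar, weight, mortar, packet from where it was at the start of the episode above 0.015 m).
It also fails if it takes over 45 s, if anything falls off the work surface, if the arm or the gripper's body presses on something with over 40 N, if the wrist force passes 120 N, or if a joint passes its speed limit or range.

## Working session

There is one attempt and no reset: what is moved stays moved. The work goes in short steps, Python scripts to look and compute and a tool call to move; the robot and the scene stay as the last step left them, time stands still between calls to the robot, and variables do not carry over. Pictures are saved under pics/ and viewed, at most 10 in all, crops included, and the job is handed in when it is done.

Besides the shell and the picture viewer there is one more tool, called after "Emit:" as name(argument=value, ...) on one line, values as JSON. arm_command: Moves the arm, as the interface text tells. Shift numbers are shares of 25 cm and turn numbers shares of 180 degrees, none past 1 either way. Its arguments: {"type":"object","properties":{"commands":{"type":"array"},"claw":{"type":"number"},"grip_force":{"type":"number"}},"required":["commands"]}

```bash
mkdir -p pics
cat > h.py <<'E'
from station import *
import numpy as np, cv2
def ray(cam,uv):
    c=calibration(cam);K=np.array(c["camera_matrix"]);T=np.array(c["extrinsics"])
    d=T[:3,:3]@np.linalg.solve(K,[uv[0],uv[1],1.]);return T[:3,3],d
def atz(cam,uv,z):
    o,d=ray(cam,uv);return o+d*(z-o[2])/d[2]
def proj(cam,p):
    c=calibration(cam);K=np.array(c["camera_matrix"]);T=np.array(c["extrinsics"])
    q=K@(T[:3,:3].T@(np.asarray(p)-T[:3,3]));return q[:2]/q[2]
E
python3 - <<'E'
from h import *
np.set_printoptions(precision=3,suppress=True)
s=get_state();print(s["eef_pos"],s["ee_rot"],s["t"],s["width"])
ims=[]
for c in("scene","top"):
    im=grab_frame(c);ims.append(im);cv2.imwrite(f"pics/{c}0.png",im[:,:,::-1])
    print(c,np.array(calibration(c)["extrinsics"])[:3,3])
    for q in("mill","gate","knob","jar","weight","mortar","packet"):
        print(q,[(np.round(r["uv"],1),round(r["score"],2)) for r in spot_point(q,c)[:2]])
E
```

```text
[0.298 0.605 0.226] [ 3.14  -0.    -0.457] 0.0 0.08755380356559557
scene [ 0.001 -0.301  0.985]
mill [(array([387.6, 291.6]), 0.62)]
gate [(array([392.9, 271.7]), 0.64)]
knob [(array([374.5, 260.3]), 0.65), (array([449.6, 335.8]), 0.29)]
jar [(array([324.4, 241.3]), 0.96)]
weight [(array([315.3, 285.9]), 0.59)]
mortar [(array([472.7, 288. ]), 0.65)]
packet [(array([449.8, 336.9]), 0.8)]
top [0.49  0.021 1.265]
mill [(array([384.8, 208.3]), 0.91)]
gate [(array([389.3, 206.8]), 0.58)]
knob [(array([383.9, 218.1]), 0.57)]
jar [(array([314.3, 194.4]), 0.86)]
weight [(array([329.4, 234.7]), 0.72), (array([317.8, 191.7]), 0.36)]
mortar [(array([443.5, 167.5]), 0.95), (array([327.8, 237.1]), 0.64)]
packet [(array([445.2, 218.6]), 0.66)]
```

View pics/top0.png

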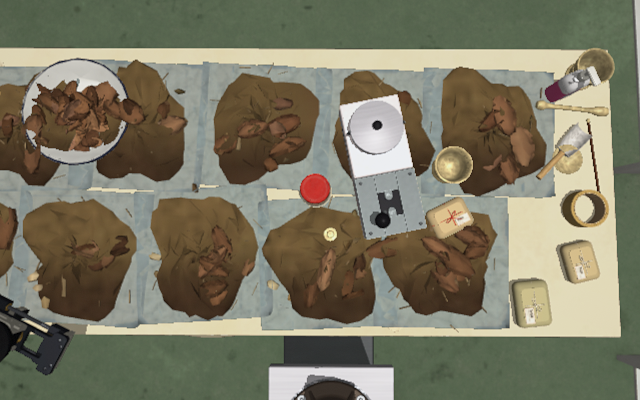

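View pics/scene0.png

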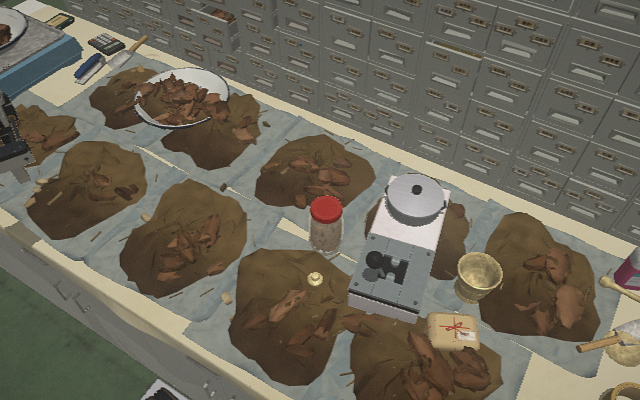

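Run:
```python
from h import *
np.set_printoptions(precision=4,suppress=True)
im=cv2.imread("pics/top0.png")[80:250,300:480];cv2.imwrite("pics/crop.png",cv2.resize(im,None,fx=3.5,fy=3.5,interpolation=cv2.INTER_CUBIC))
g=atz("top",(389.3,206.8),.088);d=atz("top",(376.5,125.5),.16)
print(g,d,np.arctan2(d[1]-g[1],d[0]-g[0]),np.linalg.norm((d-g)[:2]))
print("knob",atz("top",(381.5,220),.152))
gs=atz("scene",(392.9,271.7),.088);print(gs, atz("scene",(374.5,260.3),.152))
for q,uv,z in(("jar",(314.5,189),.141),("weight",(330,234),.044),("mortar",(453,165),.084),("packet",(449,217),.046)):print(q,atz("top",uv,z))
```

```text
[ 0.552  -0.1398  0.088 ] [ 0.7369 -0.1014  0.16  ] 0.20491596175226418 0.18887535010906875
knob [ 0.5181 -0.113   0.152 ]
[ 0.5559 -0.1442  0.088 ] [ 0.5209 -0.1127  0.152 ]
jar [0.5898 0.0418 0.141 ]
weight [0.4849 0.0038 0.044 ]
mortar [ 0.6561 -0.2978  0.084 ]
packet [ 0.5293 -0.2958  0.046 ]
```

View pics/crop.png

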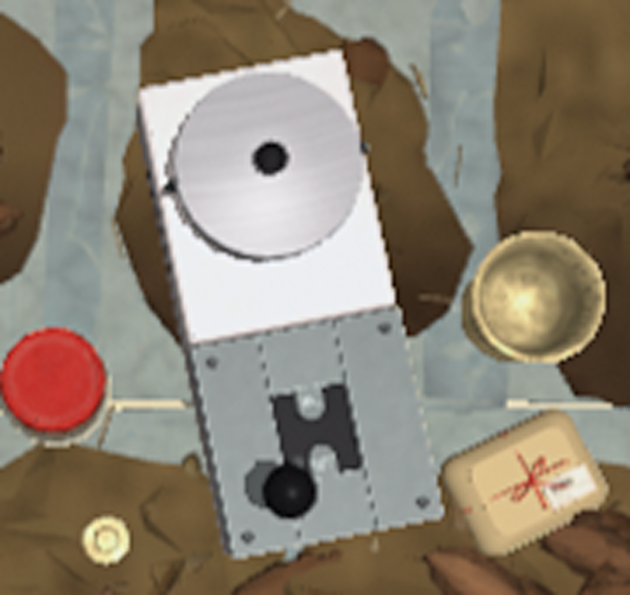

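Run:
```python
from h import *
np.set_printoptions(precision=4,suppress=True)
px=np.array([(138,90),(343,50),(442,515),(230,557)])/3.5+[300,80]
W=np.array([atz("top",p,.088)[:2] for p in px])
M=np.array([(.265,.075),(.265,-.075),(-.075,-.075),(-.075,.075)])
mc,wc=M.mean(0),W.mean(0);H=(M-mc).T@(W-wc)
y=np.arctan2(H[0,1]-H[1,0],H[0,0]+H[1,1]);R=np.array([[np.cos(y),-np.sin(y)],[np.sin(y),np.cos(y)]])
t=wc-R@mc;print("yaw",y,"t",t);print(W-(M@R.T+t))
px=np.array((316,428))/3.5+[300,80];print("gate",atz("top",px,.088))
d=atz("top",np.array((270,158))/3.5+[300,80],.163);print("drum->mill",R.T@(d[:2]-t))
k=atz("top",np.array((289,490))/3.5+[300,80],.152);print("knob",k,"in mill",R.T@(k[:2]-t))
for q,uv,z in(("jar",(314.5,189),.141),("weight",(330,234),.044),("mortar",(453,165),.084),("packet",(449,217),.046)):print(q,R.T@(atz("top",uv,z)[:2]-t))
```

```text
yaw 0.19711949789751287 t [ 0.5595 -0.1416]
[[-0.0023 -0.0014]
 [-0.002   0.0003]
 [ 0.0024  0.0005]
 [ 0.0019  0.0006]]
gate [ 0.563  -0.1423  0.088 ]
drum->mill [0.1818 0.0036]
knob [ 0.5182 -0.1155  0.152 ] in mill [-0.0354  0.0338]
jar [0.0657 0.174 ]
weight [-0.0446  0.1573]
mortar [ 0.0642 -0.1721]
packet [-0.0598 -0.1452]
```

```bash
cat >> h.py <<'E'
from scipy.spatial.transform import Rotation as Ro
YAW=0.197;T0=np.array([.561,-.1416]);RM=np.array([[np.cos(YAW),-np.sin(YAW)],[np.sin(YAW),np.cos(YAW)]])
def to(x,y,z,yaw=YAW):
    s=get_state();R=Ro.from_euler("xyz",s["ee_rot"]);p=np.array([*(RM@[x,y]+T0),z])
    d=R.inv().apply(p-s["eef_pos"]);tw=-(yaw-s["ee_rot"][2])/np.pi
    print("world",p.round(4),"share",(d/.25).round(3),"twist",round(tw,4),"t",s["t"])
def here():
    s=get_state();p=np.array(s["eef_pos"]);print("tcp mill",(RM.T@(p[:2]-T0)).round(4),p[2].round(4),"yaw",round(s["ee_rot"][2],3),"F",np.round(s["force"],1),"t",s["t"])
E
python3 -c "
from h import *
to(-.1,.034,.227)"
```

```text
world [ 0.4563 -0.1278  0.227 ] share [ 1.864e+00  2.354e+00 -2.000e-03] twist -0.2081 t 0.8
```

Emit:
arm_command(commands=[{"tx": 0.08, "ty": 0.1}, {"tx": 0.16, "ty": 0.2}, {"tx": 0.24, "ty": 0.3}, {"tx": 0.32, "ty": 0.4}, {"tx": 0.4, "ty": 0.5}, {"tx": 0.48, "ty": 0.6}, {"tx": 0.56, "ty": 0.7}, {"tx": 0.62, "ty": 0.79}], claw=0)

```text
invalid input
```

Emit:
arm_command(commands=[{"tx": 0.08, "ty": 0.1}, {"tx": 0.16, "ty": 0.2}, {"tx": 0.24, "ty": 0.3}, {"tx": 0.32, "ty": 0.4}, {"tx": 0.4, "ty": 0.5}, {"tx": 0.48, "ty": 0.6}, {"tx": 0.56, "ty": 0.7}, {"tx": 0.62, "ty": 0.79}])

```text
invalid input
```

Emit:
arm_command(commands=[{"tx": 0.08, "ty": 0.1, "twist": -0.03}, {"tx": 0.16, "ty": 0.2, "twist": -0.06}, {"tx": 0.24, "ty": 0.3, "twist": -0.09}, {"tx": 0.32, "ty": 0.4, "twist": -0.12}, {"tx": 0.4, "ty": 0.5, "twist": -0.15}, {"tx": 0.48, "ty": 0.6, "twist": -0.18}, {"tx": 0.56, "ty": 0.7, "twist": -0.208}, {"tx": 0.62, "ty": 0.78, "twist": -0.208}])

```text
invalid input
```

Run:
```python
from h import *
here();print(get_state()["width"])
im=grab_frame("wrist").copy();
for q in("gate","knob","mill"):print(q,[(np.round(r["uv"],1),round(r["score"],2)) for r in spot_point(q,"wrist")[:2]])
def m(x,y,z):return np.array([*(RM@[x,y]+T0),z])
for p in [(-.0305,.009),(.0305,.009),(-.0305,.027),(.0305,.027),(-.0305,-.009),(-.0305,-.027),(.0305,-.009),(.0305,-.027),(-.075,.075),(-.075,-.075)]:
    u=proj("wrist",m(*p,.088));cv2.circle(im,tuple(int(round(v)) for v in u),2,(255,0,0),-1)
u=proj("wrist",m(-.0375,.034,.157));print(u);cv2.circle(im,tuple(int(round(v)) for v in u),2,(0,255,0),-1)
cv2.imwrite("pics/w1.png",im[:,:,::-1])
to(-.1,.034,.14)
```

```text
tcp mill [-0.1119  0.7845] 0.2266 yaw -0.457 F [ 0.9  0.3 -0.3] t 0.8
0.0873877479072385
gate []
knob []
mill []
[ 2462.33249253 -1675.52361358]
world [ 0.4563 -0.1278  0.14  ] share [1.863 2.354 0.346] twist -0.2081 t 1.0
```

View pics/w1.png

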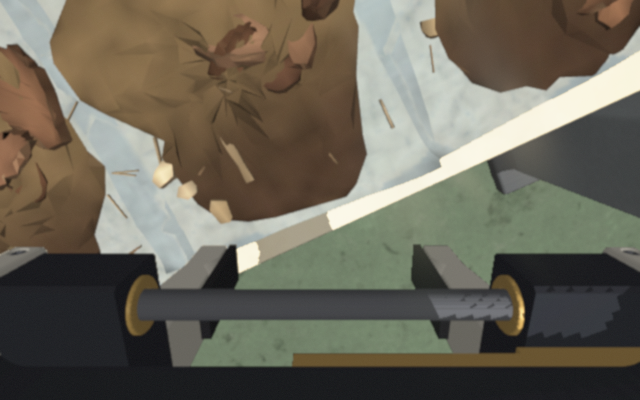

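All three calls were refused, and the wrist picture shows the hand still at its start, with open fingers and bare table edge. I'll retry with all four numbers in every row.

Emit:
arm_command(commands=[{"tx": 0.08, "ty": 0.1, "tz": 0, "twist": 0}, {"tx": 0.16, "ty": 0.2, "tz": 0, "twist": 0}, {"tx": 0.24, "ty": 0.3, "tz": 0, "twist": 0}, {"tx": 0.32, "ty": 0.4, "tz": 0, "twist": 0}, {"tx": 0.4, "ty": 0.5, "tz": 0, "twist": 0}, {"tx": 0.48, "ty": 0.6, "tz": 0, "twist": 0}, {"tx": 0.56, "ty": 0.7, "tz": 0, "twist": 0}, {"tx": 0.62, "ty": 0.79, "tz": 0, "twist": 0}], claw=0, grip_force=10)

```text
t: 1.67
eef_pos: [0.35, 0.3582, 0.2268]
ee_rot: [-3.141, -0.0, -0.457]
force: [0.1, -0.9, -0.8]
width: 0.0398
gripper_force: 0.0
```

Emit:
arm_command(commands=[{"tx": 0.08, "ty": 0.1, "tz": 0, "twist": 0}, {"tx": 0.16, "ty": 0.2, "tz": 0, "twist": 0}, {"tx": 0.24, "ty": 0.3, "tz": 0, "twist": 0}, {"tx": 0.32, "ty": 0.4, "tz": 0, "twist": 0}, {"tx": 0.4, "ty": 0.5, "tz": 0, "twist": 0}, {"tx": 0.48, "ty": 0.6, "tz": 0, "twist": 0}, {"tx": 0.56, "ty": 0.7, "tz": 0, "twist": 0}, {"tx": 0.62, "ty": 0.79, "tz": 0, "twist": 0}])

```text
t: 2.33
eef_pos: [0.4019, 0.1128, 0.2269]
ee_rot: [-3.141, -0.0, -0.457]
force: [0.6, 0.2, 0.2]
width: 0.0005
gripper_force: 0.0
```

Emit:
arm_command(commands=[{"tx": 0.08, "ty": 0.1, "tz": 0, "twist": -0.03}, {"tx": 0.16, "ty": 0.2, "tz": 0, "twist": -0.06}, {"tx": 0.24, "ty": 0.3, "tz": 0, "twist": -0.09}, {"tx": 0.32, "ty": 0.4, "tz": 0, "twist": -0.12}, {"tx": 0.4, "ty": 0.5, "tz": 0, "twist": -0.15}, {"tx": 0.48, "ty": 0.6, "tz": 0, "twist": -0.18}, {"tx": 0.56, "ty": 0.7, "tz": 0, "twist": -0.208}, {"tx": 0.62, "ty": 0.78, "tz": 0, "twist": -0.208}])

```text
t: 3.0
eef_pos: [0.4551, -0.131, 0.2268]
ee_rot: [3.141, -0.001, 0.202]
force: [1.7, 0.8, 0.7]
width: 0.0005
gripper_force: 0.0
```

```bash
cat > w.py <<'E'
from h import *
import sys
def m(x,y,z):return np.array([*(RM@[x,y]+T0),z])
def look(name,kx,ky):
    im=grab_frame("wrist").copy()
    for q in("gate","knob"):print(q,[(np.round(r["uv"],1),round(r["score"],2)) for r in spot_point(q,"wrist")[:2]])
    for p in [(-.0305,.009),(.0305,.009),(-.0305,.027),(.0305,.027),(-.0305,-.009),(-.0305,-.027),(.0305,-.009),(.0305,-.027),(-.075,.075),(-.075,-.075)]:
        u=proj("wrist",m(*p,.088));cv2.circle(im,tuple(int(round(v)) for v in u),2,(255,0,0),-1)
    z=.0105+np.sqrt(.155**2-kx**2-ky**2);u=proj("wrist",m(kx,ky,z));print(u,z);cv2.circle(im,tuple(int(round(v)) for v in u),2,(0,255,0),-1)
    cv2.imwrite(f"pics/{name}.png",im[:,:,::-1])
E
python3 - <<'E'
from w import *
here();look("w2",-.0375,.034);to(-.1,.034,.14)
E
```

```text
tcp mill [-0.1018  0.0312] 0.2268 yaw 0.202 F [1.7 0.8 0.7] t 3.0
gate [(array([365.3,  62.6]), 0.92)]
knob [(array([320.9, 118.3]), 0.93)]
[321.31238887 119.10306122] 0.15700170647470288
world [ 0.4563 -0.1278  0.14  ] share [ 0.008 -0.009  0.345] twist -0.0012 t 3.15
```

View pics/w2.png

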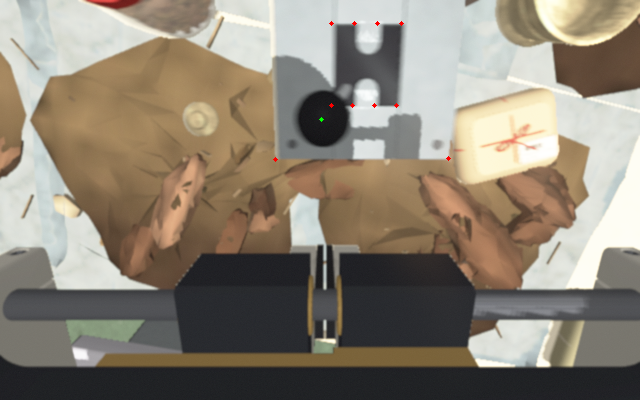

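The overlay fits: the projected gate corners and the knob at (321,119) land on the picture. Next: lower the hand, then push forward.

Emit:
arm_command(commands=[{"tx": 0, "ty": 0, "tz": 0.06, "twist": 0}, {"tx": 0, "ty": -0.01, "tz": 0.12, "twist": 0}, {"tx": 0, "ty": -0.01, "tz": 0.18, "twist": 0}, {"tx": 0, "ty": -0.01, "tz": 0.24, "twist": 0}, {"tx": 0, "ty": -0.01, "tz": 0.3, "twist": 0}, {"tx": 0.02, "ty": -0.01, "tz": 0.345, "twist": 0}, {"tx": 0.06, "ty": -0.01, "tz": 0.345, "twist": 0}, {"tx": 0.1, "ty": -0.01, "tz": 0.345, "twist": 0}])

```text
t: 3.82
eef_pos: [0.4794, -0.1208, 0.1406]
ee_rot: [3.141, 0.0, 0.198]
force: [-0.1, 0.3, 0.1]
width: 0.0005
gripper_force: 0.0
```

Emit:
arm_command(commands=[{"tx": 0.02, "ty": 0, "tz": 0, "twist": 0}, {"tx": 0.04, "ty": 0, "tz": 0, "twist": 0}, {"tx": 0.06, "ty": 0, "tz": 0, "twist": 0}, {"tx": 0.08, "ty": 0, "tz": 0, "twist": 0}, {"tx": 0.1, "ty": 0, "tz": 0, "twist": 0}, {"tx": 0.12, "ty": 0, "tz": 0, "twist": 0}, {"tx": 0.14, "ty": 0, "tz": 0, "twist": 0}, {"tx": 0.16, "ty": 0, "tz": 0, "twist": 0}])

```text
t: 4.48
eef_pos: [0.5185, -0.1137, 0.1403]
ee_rot: [3.142, -0.0, 0.197]
force: [-1.1, -0.3, 0.1]
width: 0.0005
gripper_force: 0.4
```

Run:
```python
from w import *
here();look("w3",-.006,.034);to(-.028,.034,.14)
```

```text
tcp mill [-0.0362  0.0357] 0.1403 yaw 0.197 F [-1.1 -0.3  0.1] t 4.4833
gate [(array([381.9, 166. ]), 0.8)]
knob [(array([326.8, 225.5]), 0.86)]
[329.42480161 216.75619956] 0.16160592311355634
world [ 0.5269 -0.1137  0.14  ] share [0.033 0.007 0.001] twist -0.0001 t 4.6333
```

View pics/w3.png

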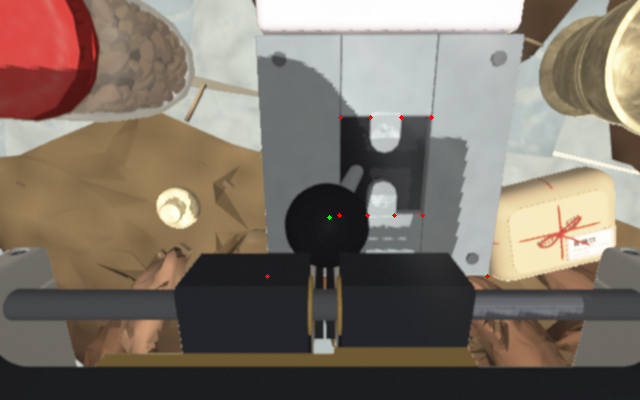

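The knob, at (327,225), follows in the left lane, about 9 mm short of the middle of the channel. I'll finish the push, then back off and go round to its left side.

Emit:
arm_command(commands=[{"tx": 0.01, "ty": 0, "tz": 0, "twist": 0}, {"tx": 0.02, "ty": 0, "tz": 0, "twist": 0}, {"tx": 0.03, "ty": 0, "tz": 0, "twist": 0}, {"tx": 0.036, "ty": 0, "tz": 0, "twist": 0}, {"tx": 0.036, "ty": 0, "tz": 0, "twist": 0}, {"tx": 0.036, "ty": 0, "tz": 0, "twist": 0}, {"tx": 0, "ty": 0, "tz": 0, "twist": 0}, {"tx": -0.08, "ty": 0, "tz": 0, "twist": 0}])

```text
t: 5.3
eef_pos: [0.4993, -0.1175, 0.1401]
ee_rot: [3.141, -0.0, 0.197]
force: [0.4, -0.6, 0.5]
width: 0.0004
gripper_force: 0.0
```

```bash
cat >> w.py <<'E'
from scipy.optimize import least_squares
def knob(cam):
    if cam!="wrist": grab_frame(cam)
    r=spot_point("knob",cam)[0];f=lambda k:proj(cam,m(k[0],k[1],.0105+np.sqrt(.155**2-k[0]**2-k[1]**2)))-r["uv"]
    print(cam,"knob mill",least_squares(f,[0,0]).x.round(4),round(r["score"],2))
E
python3 - <<'E'
from w import *
here();grab_frame("wrist");knob("wrist");knob("top");knob("scene");to(0,.095,.14)
E
```

```text
tcp mill [-0.0557  0.0357] 0.1401 yaw 0.197 F [ 0.4 -0.6  0.5] t 5.3
wrist knob mill [-0.0056  0.0345] 0.92
top knob mill [0.0053 0.0299] 0.54Traceback (most recent call last):
  File "<stdin>", line 2, in <module>
  File "w.py", line 14, in knob
    r=spot_point("knob",cam)[0];f=lambda k:proj(cam,m(k[0],k[1],.0105+np.sqrt(.155**2-k[0]**2-k[1]**2)))-r["uv"]
      ~~~~~~~~~~~~~~~~~~~~~~^^^
IndexError: list index out of range
```

Emit:
arm_command(commands=[{"tx": 0, "ty": -0.08, "tz": 0, "twist": 0}, {"tx": 0, "ty": -0.16, "tz": 0, "twist": 0}, {"tx": 0.02, "ty": -0.22, "tz": 0, "twist": 0}, {"tx": 0.08, "ty": -0.24, "tz": 0, "twist": 0}, {"tx": 0.14, "ty": -0.24, "tz": 0, "twist": 0}, {"tx": 0.2, "ty": -0.24, "tz": 0, "twist": 0}, {"tx": 0.223, "ty": -0.24, "tz": 0, "twist": 0}, {"tx": 0.223, "ty": -0.22, "tz": 0, "twist": 0}])

```text
t: 6.27
eef_pos: [0.5435, -0.0522, 0.1399]
ee_rot: [3.142, 0.0, 0.197]
force: [0.3, 0.2, -0.5]
width: 0.0004
gripper_force: 0.0
```

Emit:
arm_command(commands=[{"tx": 0, "ty": 0.025, "tz": 0, "twist": 0}, {"tx": 0, "ty": 0.05, "tz": 0, "twist": 0}, {"tx": 0, "ty": 0.075, "tz": 0, "twist": 0}, {"tx": 0, "ty": 0.1, "tz": 0, "twist": 0}, {"tx": 0, "ty": 0.12, "tz": 0, "twist": 0}, {"tx": 0, "ty": 0.14, "tz": 0, "twist": 0}, {"tx": 0, "ty": 0.16, "tz": 0, "twist": 0}, {"tx": 0, "ty": 0.18, "tz": 0, "twist": 0}])

```text
t: 6.93
eef_pos: [0.5513, -0.0974, 0.1405]
ee_rot: [-3.142, -0.0, 0.197]
force: [-0.2, 1.3, 1.2]
width: 0.0009
gripper_force: 0.6
```

Run:
```python
from w import *
here();look("w4",0,.006)
try: knob("wrist")
except Exception as e: print(e)
to(0,.002,.14)
```

```text
tcp mill [-0.0009  0.0452] 0.1405 yaw 0.197 F [-0.2  1.3  1.2] t 6.9333
gate [(array([397.4, 222.3]), 0.72)]
knob []
[415.68877792 283.0813867 ] 0.16538382743204663
list index out of range
world [ 0.5606 -0.1396  0.14  ] share [0.004 0.174 0.   ] twist -0.0003 t 7.1333
```

View pics/w4.png

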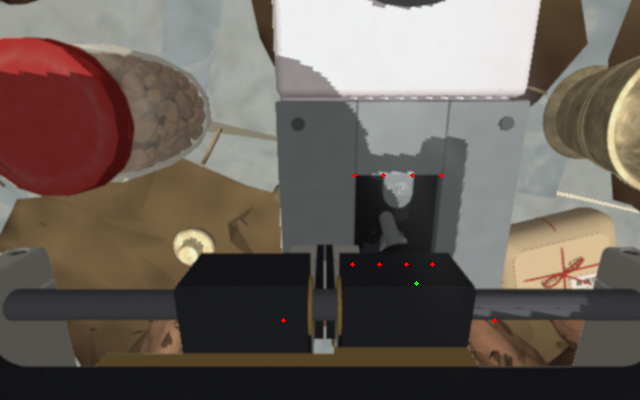

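The rod, at (390,228), is in the middle of the crossing channel and moves with only 1.3 N. I'll continue across.

Emit:
arm_command(commands=[{"tx": 0, "ty": 0.025, "tz": 0, "twist": 0}, {"tx": 0, "ty": 0.05, "tz": 0, "twist": 0}, {"tx": 0, "ty": 0.075, "tz": 0, "twist": 0}, {"tx": 0, "ty": 0.1, "tz": 0, "twist": 0}, {"tx": 0, "ty": 0.12, "tz": 0, "twist": 0}, {"tx": 0, "ty": 0.14, "tz": 0, "twist": 0}, {"tx": 0, "ty": 0.155, "tz": 0, "twist": 0}, {"tx": 0, "ty": 0.17, "tz": 0, "twist": 0}])

```text
t: 7.8
eef_pos: [0.5594, -0.1391, 0.1401]
ee_rot: [-3.141, 0.0, 0.196]
force: [-0.0, 0.9, 0.0]
width: 0.0009
gripper_force: 0.2
```

Emit:
arm_command(commands=[{"tx": 0, "ty": 0, "tz": 0, "twist": 0}, {"tx": 0, "ty": 0, "tz": 0, "twist": 0}, {"tx": 0, "ty": -0.05, "tz": 0, "twist": 0}, {"tx": -0.05, "ty": -0.07, "tz": 0, "twist": 0}, {"tx": -0.11, "ty": -0.07, "tz": 0, "twist": 0}, {"tx": -0.17, "ty": -0.07, "tz": 0, "twist": 0}, {"tx": -0.23, "ty": -0.07, "tz": 0, "twist": 0}, {"tx": -0.26, "ty": -0.05, "tz": 0, "twist": 0}])

```text
t: 8.47
eef_pos: [0.4915, -0.1383, 0.1404]
ee_rot: [-3.141, 0.0, 0.197]
force: [-0.0, 0.6, -0.4]
width: 0.0004
gripper_force: 0.0
```

Run:
```python
from w import *
here();look("w5",0,-.037)
try: knob("wrist");knob("top")
except Exception as e: print(e)
to(-.06,-.037,.14)
```

```text
tcp mill [-0.0675  0.0169] 0.1404 yaw 0.197 F [-0.   0.6 -0.4] t 8.4667
gate [(array([354.6, 118.8]), 0.8), (array([513.6, 183.9]), 0.27)]
knob [(array([452.6, 125.9]), 0.89)]
[459.65944947 130.49707523] 0.16101910177781426
wrist knob mill [ 0.0023 -0.0337] 0.89
top knob mill [ 0.0036 -0.0331] 0.65
world [ 0.5094 -0.1896  0.14  ] share [0.021 0.211 0.002] twist -0.0001 t 8.7667
```

View pics/w5.png

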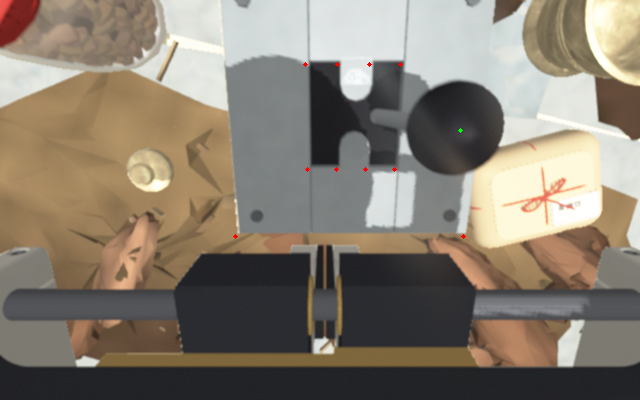

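The knob at (455,128) is in the right lane at about x=0, y=-35 mm. I'll go behind it and push forward.

Emit:
arm_command(commands=[{"tx": 0, "ty": 0.06, "tz": 0, "twist": 0}, {"tx": 0, "ty": 0.12, "tz": 0, "twist": 0}, {"tx": 0, "ty": 0.18, "tz": 0, "twist": 0}, {"tx": 0.02, "ty": 0.21, "tz": 0, "twist": 0}, {"tx": 0.06, "ty": 0.21, "tz": 0, "twist": 0}, {"tx": 0.1, "ty": 0.21, "tz": 0, "twist": 0}, {"tx": 0.13, "ty": 0.21, "tz": 0, "twist": 0}, {"tx": 0.15, "ty": 0.21, "tz": 0, "twist": 0}])

```text
t: 9.43
eef_pos: [0.5417, -0.1824, 0.1401]
ee_rot: [3.142, 0.0, 0.197]
force: [-1.6, -0.2, 0.1]
width: 0.0005
gripper_force: 0.3
```

Emit:
arm_command(commands=[{"tx": 0.02, "ty": 0, "tz": 0, "twist": 0}, {"tx": 0.04, "ty": 0, "tz": 0, "twist": 0}, {"tx": 0.06, "ty": 0, "tz": 0, "twist": 0}, {"tx": 0.08, "ty": 0, "tz": 0, "twist": 0}, {"tx": 0.1, "ty": 0, "tz": 0, "twist": 0}, {"tx": 0.12, "ty": 0, "tz": 0, "twist": 0}, {"tx": 0.14, "ty": 0, "tz": 0, "twist": 0}, {"tx": 0.16, "ty": 0, "tz": 0, "twist": 0}])

```text
t: 10.1
eef_pos: [0.58, -0.1753, 0.1403]
ee_rot: [-3.142, 0.0, 0.197]
force: [-1.0, 0.3, -0.5]
width: 0.0004
gripper_force: 0.3
```

Run:
```python
from w import *
here();grab_frame("wrist")
for c in("wrist","top"):
  try: knob(c)
  except Exception as e: print(e)
to(.02,-.035,.14)
```

```text
tcp mill [ 0.012  -0.0368] 0.1403 yaw 0.197 F [-1.   0.3 -0.5] t 10.1
wrist knob mill [ 0.0398 -0.0343] 0.59
list index out of range
world [ 0.5875 -0.172   0.14  ] share [ 0.033 -0.007  0.001] twist -0.0001 t 10.3
```

Knob x is about 39.5 mm. I'll push on gently, watching the force.

Emit:
arm_command(commands=[{"tx": 0.004, "ty": 0, "tz": 0, "twist": 0}, {"tx": 0.008, "ty": 0, "tz": 0, "twist": 0}, {"tx": 0.012, "ty": 0, "tz": 0, "twist": 0}, {"tx": 0.016, "ty": 0, "tz": 0, "twist": 0}, {"tx": 0.02, "ty": 0, "tz": 0, "twist": 0}, {"tx": 0.024, "ty": 0, "tz": 0, "twist": 0}, {"tx": 0.028, "ty": 0, "tz": 0, "twist": 0}, {"tx": 0.03, "ty": 0, "tz": 0, "twist": 0}])

```text
t: 10.97
eef_pos: [0.5871, -0.1739, 0.1403]
ee_rot: [-3.142, -0.0, 0.197]
force: [-0.1, -0.2, -0.5]
width: 0.0005
gripper_force: 0.2
```

Emit:
arm_command(commands=[{"tx": 0.002, "ty": 0, "tz": 0, "twist": 0}, {"tx": 0.004, "ty": 0, "tz": 0, "twist": 0}, {"tx": 0.006, "ty": 0, "tz": 0, "twist": 0}, {"tx": 0.008, "ty": 0, "tz": 0, "twist": 0}, {"tx": 0.008, "ty": 0, "tz": 0, "twist": 0}, {"tx": 0.008, "ty": 0, "tz": 0, "twist": 0}, {"tx": 0.008, "ty": 0, "tz": 0, "twist": 0}, {"tx": 0.008, "ty": 0, "tz": 0, "twist": 0}])

```text
t: 11.63
eef_pos: [0.5889, -0.1735, 0.1403]
ee_rot: [3.142, -0.0, 0.197]
force: [-0.1, -0.2, -0.6]
width: 0.0004
gripper_force: 0.2
```

Emit:
arm_command(commands=[{"tx": -0.04, "ty": 0, "tz": 0, "twist": 0}, {"tx": -0.1, "ty": 0, "tz": 0, "twist": 0}, {"tx": -0.18, "ty": 0, "tz": 0, "twist": 0}, {"tx": -0.28, "ty": 0, "tz": 0, "twist": 0}, {"tx": -0.35, "ty": 0, "tz": -0.1, "twist": 0}, {"tx": -0.4, "ty": 0, "tz": -0.2, "twist": 0}, {"tx": -0.4, "ty": 0, "tz": -0.3, "twist": 0}, {"tx": -0.4, "ty": 0, "tz": -0.35, "twist": 0}])

```text
t: 12.3
eef_pos: [0.4907, -0.1937, 0.2315]
ee_rot: [3.14, -0.004, 0.197]
force: [2.5, -0.4, 1.1]
width: 0.0005
gripper_force: 0.0
```

Run:
```python
from w import *
here();look("w6",.049,-.035)
for c in("wrist","top"):
  try: knob(c)
  except Exception as e: print(e)
```

```text
tcp mill [-0.0792 -0.0373] 0.2315 yaw 0.197 F [ 2.5 -0.4  1.1] t 12.3
gate [(array([278.9,  93.2]), 0.77)]
knob [(array([316.5,  13.8]), 0.6)]
[322.12548033  11.65155271] 0.15332506782774516
wrist knob mill [ 0.0465 -0.0313] 0.6
top knob mill [ 0.0608 -0.0468] 0.77
```

View pics/w6.png

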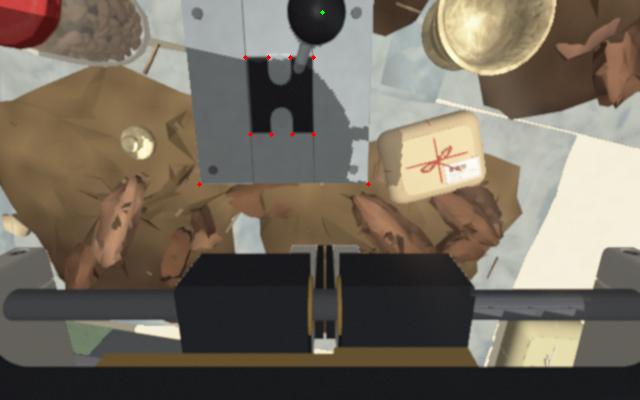

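The knob at (317,14) and the rod at (303,60), at the far end of the right slot, show the stick home in third (about 0.31 rad forward, 0.21 right). The bystanders are in place and the hand is clear.

```bash
python3 -c "
from station import job_done
print(job_done())"
```

```text
the job is handed in; nothing more can be done
None
```

The mill is in third: the last picture showed the stick home in the far-right slot (about 0.31 rad forward, 0.21 right), the bystanders where they stood and the hand clear, and the job is handed in; the hand-in gave no verdict.

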